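Lift a split retaining ring out of its groove with a hook pick

ROBOT

A 6-joint arm with a two-finger parallel gripper is mounted at the origin on a cart in front of the work surface, level with it; the furniture and walls round the work are solid. World frame = base frame: x ahead of the robot, y to its left, z up, the work surface at z = 0. Lengths are in mm, angles in rad, forces in N, time in s.
With the tool pointing down it reaches from about 300 to 850 mm from the base axis. Payload 4.2 kg.
Tool frame: the origin (TCP) lies on the centre line of the jaws, within the pads' length; the fingertips stand tip_reach ahead of it and the grasp point (between the pads) lies 6 mm ahead of it (tip_reach is the distance from the TCP to the fingertips, in mm); z points along the fingers, y is the line along which they close (so a half turn about z gives the same grasp; the last joint's range is limited). The gripper opens to 91 mm and grips with 3 to 60 N. Pads are 32 mm wide; open, the fingers measure 118 mm over their backs; the gripper's body (76 mm by 178 mm) begins 60 mm behind the grasp point.
Start: joints at [1.132, 0.32, 1.565, -0, 1.257, -0.02], TCP at [233.835, 525.321, 238.976] pointing down, gripper open.
Joint ranges: [-3.11, 3.11], [-0.84, 2.01], [0.21, 2.61], [-1.34, 4.49], [0.05, 2.63], [-2.56, 2.56]. Speed limits (rad/s): [2.57, 2.57, 3.14, 3.14, 3.14, 3.14].

INTERFACE

Orientations are given as a unit quaternion [x, y, z, w].
In Python, from station import read_state, camera, finish_job, tip_reach gives the robot as it stands. The module is installed in compiled form; this text tells all that it offers.
- The arm moves only by the tool arm_command, never from a script. Its argument "motion" is a list of rows, each a list of 2 entries, a list of its own where there are three numbers: the shift along the world's x, y, z in mm, then the turn about the world's z in rad. In form: [[[dx, dy, dz], spin], ...]. A call has exactly 5 rows; each row is the pose to reach, as a shift and turn from the pose commanded when the call began; what a row does not reach only later rows make up. A row lasts 1/12 s, in which the tool goes at most 41.7 mm and 7.16 degrees, less where a joint would pass 70% of its speed; a pose out of reach is approached as far as the arm can. A call with a gripper value outside its range is refused whole. "grip" is the opening, from 0 (shut) to 1 (fully open), set as the call begins (left out, the last holds). The fingers move at their own pace and stop on an object; "grip_force" is the grip in N (left out, the last holds). Time passes only in rows, so rows that repeat a pose let the fingers close, or fill a call up. It gives the time, the measured TCP pose, the force, the opening and the grip force at its end, in the units of the state.
- read_state(): the state, without advancing time (a new reading comes with each control period).
- camera(name): name is "side" or "top" or "wrist"; returns a dict with "color" (400x640x3 uint8, red, green, blue), "fx", "fy", "cx", "cy" (pixels), "eye" and "attitude" of the camera in the world. Camera axes: x right, y down, z forward; pixel columns grow to the right and rows downward; lengths in mm; the calibration is good to about 2 mm. A picture is of the moment at which its call begins. There is no depth.
- finish_job(): hands the job in; it is judged then, once.
The state is a dict: "clock": time; "qpos": joint angles; "joint_vel": joint speeds; "effort": joint torques, N m; "tcp_pos": TCP position; "ee_rot": TCP orientation; "wrist_force": force on the tool from outside, world axes, zero at the start; "ft_torque": the same for the moment, N m; "gripper_width": finger opening in mm; "grip_force": force on a finger pad.
Only numpy, scipy, OpenCV 4.12 (cv2) and the standard library are available. Lean on these libraries where they do the work, as an engineer would, in place of code of your own. Each camera call takes 0.05 s, during which the arm holds its last target. There are 200 camera calls.

TASK

Take the orange hook pick from its stand, slide its toe into the hub's notch under the lug of the copper split ring until you feel it bear lightly (about 5 newtons) on the dark key, and hold that for half a second. Then lift the lug gently with the pick until the ring has sprung up over both brass catches, leave it resting loose on them, still round the shaft, and put the pick back upright in its stand. Never push or pull hard, touch the ring only with the pick, and leave the gear, bearing and nut by the hub where they are.

Things in the scene. Friction and masses are not known exactly. Their poses are not given: they have to be found in the camera images.
- hub: Fixed grey and steel round bearing hub (all sizes here in mm); origin on the bench at its axis, z up. Flange radius 46, 12 high; body radius 30, its top (the shoulder under the ring) at 40; shaft stub radius 21.2, top at 49.5 (keep the toe off it). A notch for the pick is cut in the shoulder on the -x side, running from outside to the shaft.
- notch (a point): Point on the notch's floor where it meets the shaft, 21.2 from the hub's axis, 34 above the bench. The notch is 14 wide, 6 deep, bridged by the ring; slide the toe in level along the hub's +x. It bears on a dark key (top at 39) at the notch's inner end that stands out 0 to 5 from the shaft, not measured: feel for it; a push of 3 to 8 N held 0.3 s is right, over 14 too hard.
- catch_a (a joint): Brass spring catch in the shaft, 25 deg to one side (+y) of the notch: nose of radius 2.5 at height 46.8, reaching over the ring's wire to radius 24. 0 = out, m = pushed inward. It yields to 7 to 10 N and springs out again under the ring when the wire has passed.
- catch_b (a joint): The like catch 25 deg to the other side (-y) of the notch. Lifting the lug by about 9 with the pick makes the ring snap past both; the pull needed is 5 to 15 N. The ring then rests on top of both catches and, at its far side, on the shoulder, tilted about 0.2 rad.
- ring: Loose copper coloured split ring of 5 round wire, mean radius 24.5 (outer 27, inner 22), about 30 g; origin at its centre on its underside, axes as the hub's. A flat lug 10 wide sticks out at its -x, to radius 30.5, close to one end; the gap is 30 wide (deg), at 136 deg from +x. It starts seated on the hub's shoulder, lug over the notch.
- ring_lug (a point): Middle of the ring's lug (4 thick), at radius 26.5: 42.5 above the bench when seated, about 52 when the ring rests on the catches.
- ring_other_end (a point): Middle of the wire at the ring's other end: 42.5 above the bench when seated, about 50 when the ring rests on the catches.
- pick: Loose hook pick, about 90 g, standing upright in its stand. Orange handle 22 (x) by 16 (y), from 58 to 120 above the origin; black collar radius 14 from 55 to 59; steel shank radius 3 below; at the foot a flat toe 6 wide and 3 thick that points to +x, its tip 13 from the shank's axis. Origin on the shank's axis at the toe's underside, z up.
- pick_tip (a point): Tip of the pick's toe, at mid thickness: 13 along x and 1.5 up from the pick's origin.
- pick_grip (a point): Middle of the pick's handle, 90 above the pick's origin, where to grip it firmly (45 N) across its y (16 thick).
- stand: Fixed grey block 80 by 60, 58 high, origin on the bench under its centre, z up; a through slot 23 (x) by 12 (y), centred 5 toward +x, takes the pick's toe and shank, and the pick's collar rests on the block's top: then the pick's origin is 3 above the bench over the stand's origin (play 3 either way), its x along the stand's x.
- gear: Loose steel spur gear, 49 across, 18 high, on the bench beyond the hub; bystander, origin under its centre.
- bearing: Loose ball bearing, 47 across, 14 high, on the bench beyond the hub; bystander, origin under its centre.
- nut: Loose hexagon nut, 22 across, 10 high, on the bench beyond the hub; bystander, origin under its centre.
There are look-alikes about, which are no part of the job. What is meant by the hub is not purple, and is the smaller of those in its own colour.

How it is judged (in metres and radians):
On the way, in this order (a step that is already met when the one before it is completed fails the run):
1. the pick's toe is home in the notch under the lug and bears lightly (3 to 8 N) on the key (contact force between pick and hub between 3 and 8 N and horizontal distance between pick_tip and hub below 0.0275 m and z of pick_tip in the frame of hub below 0.04 m and horizontal distance between pick_tip and ring_lug below 0.012 m), for 0.3 s.
2. the ring is up over both catches, lifted with the pick and not with the fingers (z of ring_lug in the frame of hub above 0.0495 m and z of ring_other_end in the frame of hub above 0.0465 m and contact force between the fingers and ring below 0.1 N and distance between pick_tip and ring_lug below 0.02 m), for 0.1 s.
At the end, for the whole second after the job is handed in: The ring rests over the catches (lug over 49.5 mm, other end over 46.5 mm above the bench), within 12 mm of the hub's axis, tilted under 0.4 rad, at rest; the pick stands upright in its stand (within 8 mm of its middle, origin under 8 mm high, tilt under 0.12 rad), at rest (z of ring_lug in the frame of hub above 0.0495 m and z of ring_other_end in the frame of hub above 0.0465 m and horizontal distance between ring and hub below 0.012 m and angle between ring's own z axis and vertical below 0.4 rad and linear speed of each of ring, pick below 0.02 m/s and horizontal distance between pick and stand below 0.008 m and height (world z) of pick below 0.008 m and angle between pick's own z axis and vertical below 0.12 rad); the robot touches nothing.
It fails at once if the pick bears on the hub with more than 14 N (contact force between pick and hub above 14 N).
It fails at once if the pick bears on the ring with more than 22 N (contact force between pick and ring above 22 N).
It fails at once if the fingers or the arm touch the ring (contact force between any of the arm, the fingers and ring above 0.5 N).
It fails at once if gear, bearing or nut is moved more than 10 mm (distance of any of gear, bearing, nut from where it was at the start of the episode above 0.01 m).
It also fails if it takes over 61 s, if anything falls off the work surface, if the arm or the gripper's body presses on something with over 40 N, if the wrist force passes 120 N, or if a joint passes its speed limit or range.

## Working session

There is one attempt and no reset: what is moved stays moved. The work goes in short steps, Python scripts to look and compute and a tool call to move; the robot and the scene stay as the last step left them, time stands still between calls to the robot, and variables do not carry over. Pictures are saved under pics/ and viewed, at most 14 in all, crops included, and the job is handed in when it is done.

Besides the shell and the picture viewer there is one more tool, called after ">>>" as name(argument=value, ...) on one line, values as JSON. arm_command: Moves the arm, as the interface text tells. Its arguments: {"type":"object","properties":{"motion":{"type":"array","items":{"type":"array"}},"grip":{"type":"number"},"grip_force":{"type":"number"}},"required":["motion"]}

```bash
mkdir -p pics; cat > h.py <<'E'
import numpy as np, cv2
from station import *
from scipy.spatial.transform import Rotation as R
def cam(n,save=None):
    c=camera(n)
    if save: cv2.imwrite('pics/'+save,c['color'][:,:,::-1])
    return c
def rot(c):
    a=np.array(c['attitude'],float)
    return R.from_quat(a).as_matrix() if a.size==4 else a.reshape(3,3)
def ray(c,u,v,z):
    d=rot(c)@np.array([(u-c['cx'])/c['fx'],(v-c['cy'])/c['fy'],1]); e=np.array(c['eye'],float)
    return e+d*(z-e[2])/d[2]
def proj(c,p):
    q=rot(c).T@(np.array(p,float)-np.array(c['eye'])); return c['fx']*q[0]/q[2]+c['cx'],c['fy']*q[1]/q[2]+c['cy']
E
python3 - <<'E'
from h import *
s=read_state();print(s,tip_reach if not callable(tip_reach) else tip_reach())
for n in('top','side'):
    c=cam(n,n+'0.png');print(n,c['fx'],c['cx'],c['cy'],c['eye'],c['attitude'])
E
```

```text
{'clock': 0.0, 'qpos': array([ 1.13201620e+00,  3.20256845e-01,  1.56567809e+00, -1.00930383e-05,
        1.25742259e+00, -2.00120216e-02]), 'joint_vel': array([-0.00014207,  0.00091576,  0.00024808, -0.00162404, -0.00044666,
       -0.0015332 ]), 'effort': array([-1.77232710e-04, -4.12455153e+01, -2.31971937e+01,  7.28561310e-02,
        4.57430386e-02, -1.28374877e-04]), 'tcp_pos': array([233.62181844, 524.88079348, 238.14076306]), 'ee_rot': array([ 2.07855838e-01,  9.78159073e-01, -8.60408451e-04, -1.95982414e-04]), 'wrist_force': array([0.13718867, 0.40391867, 0.33823178]), 'ft_torque': array([0.00819684, 0.00725711, 0.02893654]), 'grip_force': 0.0, 'gripper_width': 91.67053878429218} 25.0
top 502.1565578197382 315.9903481968036 198.64417441050924 [ 494.24559274  109.23818913 1048.16101249] [ 0.71260213 -0.70052991  0.0279692  -0.02595727]
side 387.92906983671145 322.03952740121804 199.49088329977613 [ -35.80021799 -120.51129744  666.88181792] [ 0.75428993 -0.51794018  0.22488359 -0.33498066]
```

View pics/top0.png

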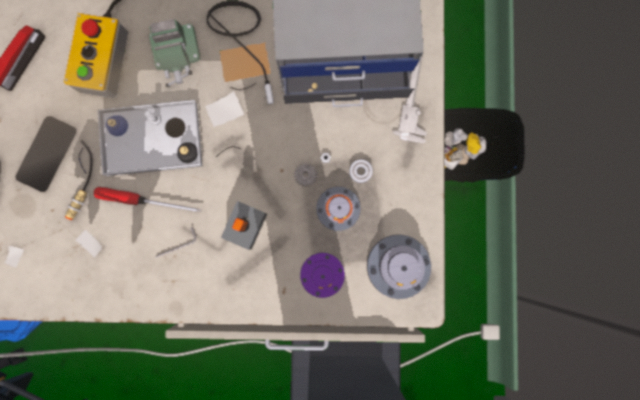

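View pics/side0.png

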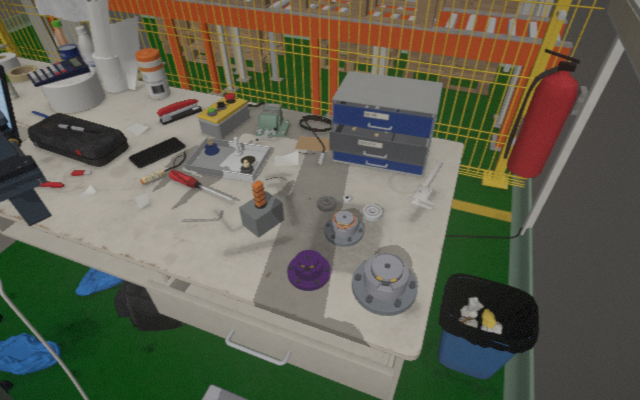

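The hub with the copper ring is at top pixel (339,208) and side pixel (344,228). The stand with the orange pick is at top (243,226). The purple hub and the larger grey hub are the look-alikes.

```bash
python3 - <<'E'
from h import *
c=cam('top')
im=c['color']; hsv=cv2.cvtColor(im,cv2.COLOR_RGB2HSV)
for nm,u,v,z in(('hub',339,208,45),('stand',243,226,58),('gear',306,174,18),('bear',361,170,14),('nut',326,156,10)):print(nm,ray(c,u,v,z).round())
cr=im[140:290,190:450];cv2.imwrite('pics/topc.png',cv2.resize(cr,None,fx=3,fy=3,interpolation=cv2.INTER_CUBIC)[:,:,::-1])
m=cv2.inRange(hsv,(3,150,110),(20,255,255))
n,l,st,ce=cv2.connectedComponentsWithStats(m)
for i in range(1,n):
    if st[i,4]>15:print(st[i],ce[i],ray(c,*ce[i],120).round())
for y in (0,100):
  print(proj(c,(400,y,0)))
w=cam('wrist');print(w['eye'],w['attitude'],w['fx'])
E
```

```text
hub [553.  61.  45.]
stand [513. 250.  58.]
gear [624. 128.  18.]
bear [635.  15.  14.]
nut [663.  88.  10.]
[80 18 16 20 82] [85.65853659 26.25609756] [886. 550. 120.]
[95 22  6  7 17] [97.47058824 24.23529412] [891. 528. 120.]
[99 58 12 32 49] [105.34693878  75.7755102 ] [791. 508. 120.]
[84 61 10 15 25] [89.92 65.92] [809. 538. 120.]
[446 148  11  11  30] [450.36666667 152.63333333] [ 656. -142.  120.]
[233 218  13  13 118] [238.63559322 224.3220339 ] [515. 249. 120.]
(np.float64(366.2763617299228), np.float64(283.6215318079492))
(np.float64(317.91432902658875), np.float64(282.80888620786095))
[168.97911988 554.57337422 383.55815016] [0.83163043 0.54061128 0.06868068 0.10683278] 351.9728047967569
```

View pics/topc.png

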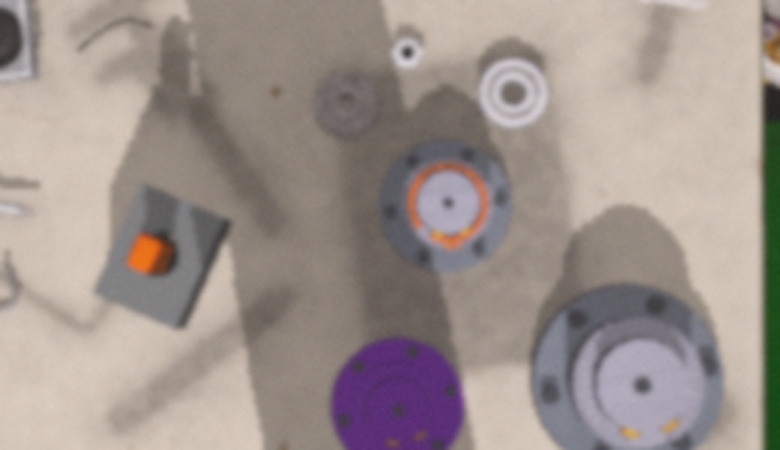

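>>> arm_command(motion=[[[28,-28,0],0],[[56,-56,0],0],[[84,-84,0],0],[[112,-110,0],0],[[140,-138,0],0]])

```text
clock: 0.62
tcp_pos: [374.7, 386.1, 238.9]
ee_rot: [0.208, 0.978, 0.0, 0.0]
wrist_force: [0.3, 1.0, 0.4]
gripper_width: 91.3
grip_force: 0.0
```

>>> arm_command(motion=[[[28,-28,0],0],[[56,-56,0],0],[[84,-84,0],0],[[112,-110,0],0],[[125,-125,0],0]])

```text
clock: 1.03
tcp_pos: [501.6, 259.4, 238.7]
ee_rot: [0.209, 0.978, -0.0, 0.001]
wrist_force: [0.5, 0.3, -0.2]
gripper_width: 91.3
grip_force: 0.0
```

```bash
python3 - <<'E'
from h import *
w=cam('wrist','w1.png');print(w['eye'],w['attitude'],w['fx'],read_state()['tcp_pos'])
print(proj(w,(515,249,123)),proj(w,(553,61,45)))
E
```

```text
[436.66725447 289.12382348 383.86970118] [0.83228426 0.53940655 0.06941525 0.10735459] 351.9728047967569 [502.77933172 257.80483473 238.61809037]
(np.float64(312.18689631869523), np.float64(217.4346966898598)) (np.float64(168.62340245428732), np.float64(292.6982267787353))
```

View pics/w1.png

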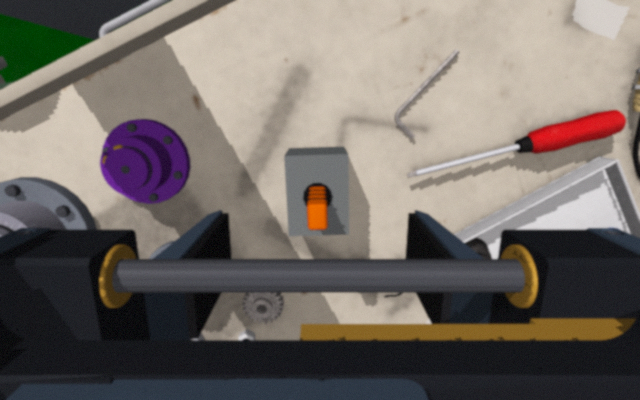

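The wrist view shows the stand's top face at about x 287–348, y 154–234, with the collar at (318,194) and the handle seen end on. The slot's visible end should give the sign of the stand's x, so I'll zoom in.

```bash
python3 - <<'E'
from h import *
a=cv2.imread('pics/w1.png')[140:245,275:360];b=cv2.imread('pics/side0.png')[170:245,230:300];d=cv2.imread('pics/topc.png')[170:340,80:250]
f=lambda i:cv2.resize(i,(260,320),interpolation=cv2.INTER_CUBIC)
cv2.imwrite('pics/z1.png',np.hstack([f(a),f(b),f(d)]))
w=cam('wrist')
for y in (math_y for math_y in ()):pass
P=[ray(w,u,v,58) for u,v in((287,154),(348,154),(348,234),(287,234),(318,194))]
print(np.round(P,1))
E
```

```text
[[469.7 241.4  58. ]
 [492.9 293.1  58. ]
 [566.  262.2  58. ]
 [541.3 207.2  58. ]
 [516.6 251.9  58. ]]
```

View pics/z1.png

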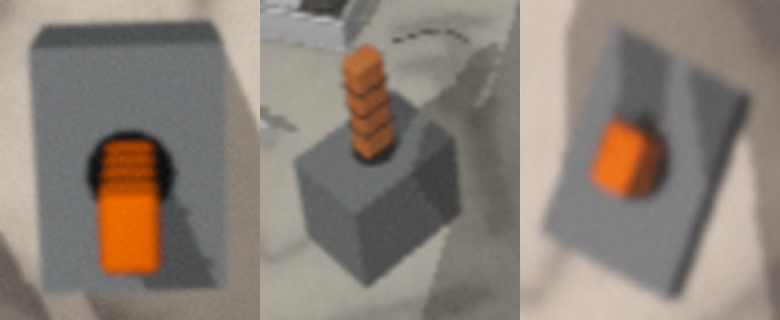

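Only the far end of the collar, up and to the right in the top view, shows the slot's dark end, so the stand and pick point along yaw ≈ -24°. That already matches the tool's y axis (66°). The stand centre is about (517, 251).

```bash
python3 - <<'E'
from h import *
w=cam('wrist');s=read_state();print(s['tcp_pos'],s['clock'],w['eye'])
hsv=cv2.cvtColor(w['color'],cv2.COLOR_RGB2HSV);m=cv2.inRange(hsv,(5,200,200),(16,255,255));m[:130]=0;m[250:]=0
ys,xs=np.where(m[:,290:345]);print(xs.min()+290,xs.max()+290,ys.min(),ys.max())
for v in(207,228):
  r=np.where(m[v,290:345])[0]+290;print(v,r.min(),r.max())
print(ray(w,313.,ys.max(),123),proj(w,(517,251,123)),proj(w,(517,251,90)))
E
```

```text
[499.40148912 261.27782765 238.57526084] 1.1833 [436.11118739 289.63150259 383.74599554]
308 324 205 229
207 308 324
228 309 324
[522.9572882  246.05831942 123.        ] (np.float64(315.6072468421751), np.float64(220.0040645106879)) (np.float64(315.8829871586286), np.float64(207.66555795592726))
```

>>> arm_command(motion=[[[12,-7,-15],0],[[17,-10,-50],0],[[17,-10,-85],0],[[17,-10,-115],0],[[17,-10,-130],0]])

```text
clock: 1.6
tcp_pos: [512.5, 252.6, 105.2]
ee_rot: [0.207, 0.978, -0.002, -0.003]
wrist_force: [-0.3, -1.0, -0.0]
gripper_width: 91.1
grip_force: 0.0
```

>>> arm_command(motion=[[[0,0,-5],0],[[0,0,-10],0],[[0,0,-10],0],[[0,0,-10],0],[[0,0,-10],0]])

```text
clock: 2.02
tcp_pos: [516.5, 253.0, 100.4]
ee_rot: [0.208, 0.978, 0.001, 0.001]
wrist_force: [-0.3, -0.1, 0.6]
gripper_width: 91.1
grip_force: 0.0
```

>>> arm_command(motion=[[[0,0,0],0],[[0,0,0],0],[[0,0,0],0],[[0,0,0],0],[[0,0,0],0]], grip=0.05, grip_force=45)

```text
clock: 2.43
tcp_pos: [515.9, 252.3, 99.1]
ee_rot: [0.208, 0.978, 0.0, 0.0]
wrist_force: [-0.3, -0.4, -0.1]
gripper_width: 61.0
grip_force: 0.0
```

>>> arm_command(motion=[[[0,0,0],0],[[0,0,0],0],[[0,0,0],0],[[0,0,0],0],[[0,0,0],0]])

```text
clock: 2.85
tcp_pos: [515.8, 252.3, 98.9]
ee_rot: [0.208, 0.978, 0.0, -0.0]
wrist_force: [-0.7, 0.1, 0.1]
gripper_width: 27.2
grip_force: 0.0
```

>>> arm_command(motion=[[[0,0,0],0],[[0,0,0],0],[[0,0,0],0],[[0,0,0],0],[[0,0,0],0]])

```text
clock: 3.27
tcp_pos: [515.8, 252.3, 99.0]
ee_rot: [0.208, 0.978, 0.0, 0.0]
wrist_force: [-0.4, -0.0, -0.8]
gripper_width: 15.4
grip_force: 45.0
```

```bash
python3 - <<'E'
from h import *
c=cam('top');print(read_state()['tcp_pos'])
im=c['color'];hsv=cv2.cvtColor(im,cv2.COLOR_RGB2HSV)
x0,y0=300,170
s=8;big=cv2.resize(im[y0:250,x0:380],None,fx=s,fy=s,interpolation=cv2.INTER_CUBIC)
g=cv2.cvtColor(big,cv2.COLOR_RGB2HSV)
m=cv2.inRange(g,(3,80,100),(25,255,255));ys,xs=np.where(m)
print('ring mask',xs.mean()/s+x0,ys.mean()/s+y0,(xs.min()/s+x0,xs.max()/s+x0,ys.min()/s+y0,ys.max()/s+y0))
(cx,cy),r=cv2.minEnclosingCircle(np.column_stack([xs,ys]).astype(np.float32));print(cx/s+x0,cy/s+y0,r/s)
# bright shaft top
v=big.astype(int);sh=((v.min(2)>125)&(g[:,:,1]<50)).astype(np.uint8)
n,l,st,ce=cv2.connectedComponentsWithStats(sh)
for i in range(1,n):
  if st[i,4]>4000: print(st[i]/s,ce[i]/s+[x0,y0],ray(c,ce[i][0]/s+x0,ce[i][1]/s+y0,49.5))
cv2.imwrite('pics/z2.png',big[:,:,::-1][:600])
E
```

```text
[515.82100704 252.33683741  98.95669018]
ring mask 339.6041511464283 208.20309783958282 (np.float64(325.75), np.float64(352.5), np.float64(194.375), np.float64(223.0))
339.08871841430664 208.64972305297852 14.44612979888916
[  16.625    0.      16.875   20.125 1297.25 ] [322.95692812 177.17994797] [613.90832401  93.83342637  49.5       ]
[2.0625000e+01 0.0000000e+00 5.9375000e+01 8.0000000e+01 2.5043125e+04] [355.62740835 212.98496781] [543.32587262  27.66062158  49.5       ]
[   0.      16.      10.125   64.    2364.375] [302.96822628 227.61767116] [512.46046054 131.91786475  49.5       ]
```

View pics/z2.png

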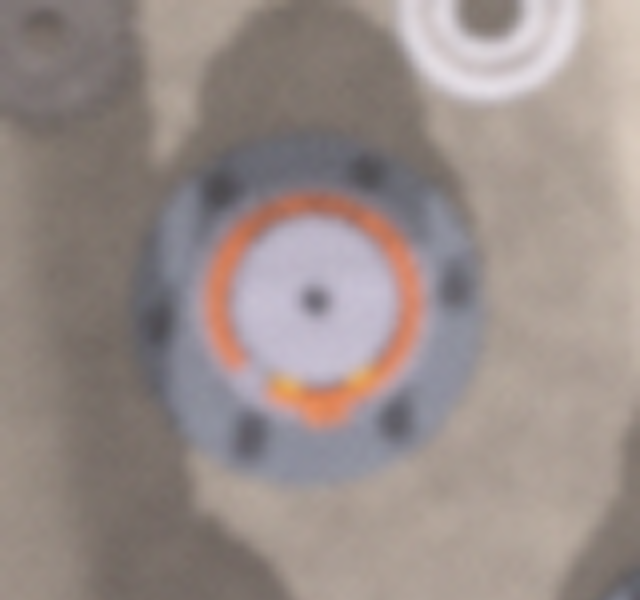

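The picture shows the shaft's centre mark at zoom (315,300), the lug at (327,412) and the two yellow catches at (286,383) and (362,378). The gear is upper left and the bearing upper right.

```bash
python3 - <<'E'
from h import *
c=cam('top')
P=lambda u,v,z:ray(c,(u+.5)/8-.5+300,(v+.5)/8-.5+170,z)
ct=P(315,300,49.5);ring=ray(c,339.1,207.75,42.5);lug=P(327,412,43)
a=P(286,383,48.5);b=P(362,378,48.5);fl=P(308,310,12)
print(ct,ring,lug,(a+b)/2,fl)
for q in(lug,(a+b)/2):
  d=ct-q;print(np.degrees(np.arctan2(d[1],d[0])))
E
```

```text
[554.56410361  61.04591469  49.5       ] [553.61118144  60.36351503  42.5       ] [526.95015317  57.35264151  43.        ] [534.594698    58.48631823  48.5       ] [554.2106384  61.0098463  12.       ]
7.617909387364007
7.304111737476626
```

>>> arm_command(motion=[[[0,0,10],0],[[0,0,30],0],[[0,0,50],0],[[0,0,65],0],[[0,0,75],0]])

```text
clock: 3.78
tcp_pos: [516.5, 252.6, 176.4]
ee_rot: [0.208, 0.978, 0.001, 0.001]
wrist_force: [0.3, 0.2, -0.9]
gripper_width: 16.2
grip_force: 45.0
```

>>> arm_command(motion=[[[-5,-35,0],0.1],[[-10,-75,0],0.22],[[-15,-115,0],0.34],[[-21,-150,0],0.45],[[-26,-180,0],0.553]])

```text
clock: 4.2
tcp_pos: [488.7, 70.1, 174.2]
ee_rot: [-0.07, 0.998, -0.0, -0.0]
wrist_force: [0.3, -0.4, -0.5]
gripper_width: 16.0
grip_force: 45.0
```

>>> arm_command(motion=[[[0,-15,0],0],[[0,-19,0],0],[[0,-19,0],0],[[0,-19,0],0],[[0,-19,0],0]])

```text
clock: 4.62
tcp_pos: [490.0, 54.3, 174.0]
ee_rot: [-0.067, 0.998, 0.0, 0.0]
wrist_force: [0.1, -0.2, -1.3]
gripper_width: 16.0
grip_force: 45.0
```

```bash
python3 - <<'E'
from h import *
c=cam('wrist','w2.png');s=read_state();t=s['tcp_pos'];print(t,s['ee_rot'],s['wrist_force'],s['clock'],c['eye'])
u=np.array([.991,.13,0]);h=np.array([554,61,0])
for n,p in(('hubtop',h+[0,0,49.5]),('lug',h-30*u+[0,0,43]),('tip',t-[0,0,94.5]+13*u),('org',t-[0,0,94.5])):print(n,np.round(proj(c,p)))
E
```

```text
[489.99896922  54.41346257 173.93956201] [-6.77139294e-02  9.97704754e-01  2.20165274e-04 -1.07867107e-05] [ 0.12313847 -0.1078096  -1.49955622] 4.6667 [419.77831016  45.41049773 319.21994326]
hubtop [315. 268.]
lug [315. 232.]
tip [317. 222.]
org [317. 205.]
```

View pics/w2.png

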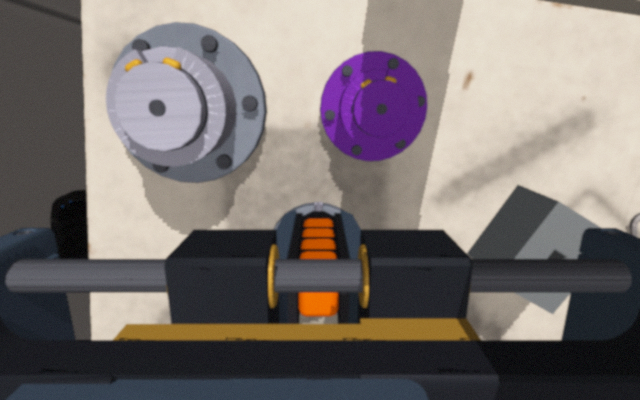

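The wrist view shows the handle at u≈318 in front of the hub flange (centre ≈317), so the two are aligned laterally. The toe itself is hidden by the gripper. I'll lower outside the flange and check with the side camera.

>>> arm_command(motion=[[[0,-1,-10],0],[[0,-1.5,-22],0],[[0,-1.5,-34],0],[[0,-1.5,-42],0],[[0,-1.5,-42.5],0]])

```text
clock: 5.08
tcp_pos: [488.5, 52.2, 129.3]
ee_rot: [-0.067, 0.998, 0.0, -0.002]
wrist_force: [-0.3, -0.5, -0.7]
gripper_width: 16.2
grip_force: 45.0
```

```bash
python3 - <<'E'
from h import *
c=cam('side');s=read_state();t=s['tcp_pos'];print(t,s['wrist_force'])
u=np.array([.991,.13,0]);h=np.array([554,61,0])
x0,y0=290,175
for n,p in(('hubtop',h+[0,0,49.5]),('lug',h-30*u+[0,0,42.5]),('tip',t-[0,0,94.5]+13*u),('org',t-[0,0,96]),('notch in',h-21.2*u+[0,0,34]),('notch out',h-30*u+[0,0,34])):print(n,((np.array(proj(c,p))-[x0,y0])*6).round())
cv2.imwrite('pics/s2.png',cv2.resize(c['color'][y0:y0+90,x0:x0+110],None,fx=6,fy=6,interpolation=cv2.INTER_CUBIC)[:,:,::-1])
E
```

```text
[489.09951845  52.14536481 130.24202753] [ 0.16457886 -0.62110188 -1.20299665]
hubtop [324. 255.]
lug [307. 325.]
tip [295. 382.]
org [288. 411.]
notch in [312. 324.]
notch out [307. 341.]
```

View pics/s2.png

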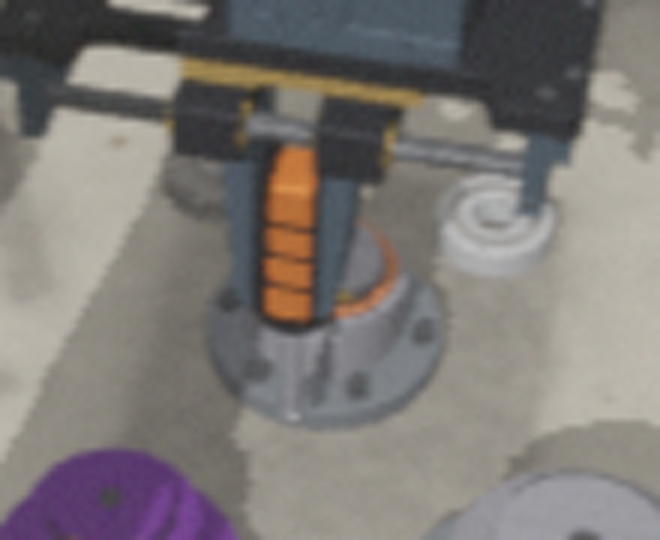

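The shank's foot shows at zoom (291,413) against the predicted (288,411), so the pick is held where I expect, within 1 mm. I'll advance along hub +x (yaw 7.5°).

>>> arm_command(motion=[[[4,0.5,0],0],[[8,1,0],0],[[12,1.6,0],0],[[15,2,0],0],[[16,2.1,0],0]])

```text
clock: 5.55
tcp_pos: [506.9, 54.0, 131.9]
ee_rot: [-0.067, 0.998, 0.0, 0.001]
wrist_force: [0.0, -0.9, -0.4]
gripper_width: 15.9
grip_force: 45.0
```

>>> arm_command(motion=[[[1,0.1,0],0],[[2,0.3,0],0],[[3,0.4,0],0],[[4,0.5,0],0],[[4,0.5,0],0]])

```text
clock: 5.97
tcp_pos: [510.0, 54.4, 131.5]
ee_rot: [-0.067, 0.998, 0.0, 0.0]
wrist_force: [0.0, -0.2, -1.2]
gripper_width: 15.8
grip_force: 45.0
```

```bash
cat > st.py <<'E'
from h import *
s=read_state();t=s['tcp_pos'];u=np.array([.991,.13,0]);r=t-[554,61,0]
print(t.round(2),'F',s['wrist_force'].round(2),'Fu',round(float(s['wrist_force']@u),2),'T',s['ft_torque'].round(3),'tip_r',round(-float(r@u)-13,2),'lat',round(float(u[0]*r[1]-u[1]*r[0]),2),s['clock'],s['gripper_width'])
E
python3 st.py
```

```text
[509.98  54.43 131.5 ] F [ 0.04 -0.22 -1.24] Fu 0.01 T [ 0.025 -0.002 -0.045] tip_r 31.48 lat -0.79 5.9667 15.780715340323791
```

>>> arm_command(motion=[[[0.7,0.5,0],0],[[1.5,0.9,0],0],[[2.2,1.0,0],0],[[3,1.1,0],0],[[3,1.1,0],0]])

```text
clock: 6.38
tcp_pos: [513.1, 55.6, 131.5]
ee_rot: [-0.067, 0.998, 0.0, 0.0]
wrist_force: [0.0, 0.4, -1.6]
gripper_width: 15.6
grip_force: 45.0
```

>>> arm_command(motion=[[[0.3,0,0],0],[[0.6,0.1,0],0],[[1,0.1,0],0],[[1,0.1,0],0],[[1,0.1,0],0]])

```text
clock: 6.8
tcp_pos: [513.8, 55.6, 131.5]
ee_rot: [-0.067, 0.998, 0.0, -0.0]
wrist_force: [-0.4, 0.3, -0.9]
gripper_width: 15.5
grip_force: 45.0
```

>>> arm_command(motion=[[[0.3,0,0],0],[[0.6,0.1,0],0],[[1,0.1,0],0],[[1,0.1,0],0],[[1,0.1,0],0]])

```text
clock: 7.22
tcp_pos: [514.9, 55.7, 131.5]
ee_rot: [-0.067, 0.998, 0.0, 0.0]
wrist_force: [-0.9, 0.5, -0.2]
gripper_width: 16.2
grip_force: 45.0
```

>>> arm_command(motion=[[[0.2,0,0],0],[[0.5,0.1,0],0],[[0.5,0.1,0],0],[[0.5,0.1,0],0],[[0.5,0.1,0],0]])

```text
clock: 7.63
tcp_pos: [515.3, 55.8, 131.5]
ee_rot: [-0.067, 0.998, 0.0, -0.0]
wrist_force: [-0.5, 0.1, -1.5]
gripper_width: 15.9
grip_force: 45.0
```

>>> arm_command(motion=[[[0.2,0,0],0],[[0.5,0.1,0],0],[[0.5,0.1,0],0],[[0.5,0.1,0],0],[[0.5,0.1,0],0]])

```text
clock: 8.05
tcp_pos: [515.8, 55.9, 131.5]
ee_rot: [-0.067, 0.998, 0.0, -0.0]
wrist_force: [-0.5, -0.2, -1.1]
gripper_width: 15.8
grip_force: 45.0
```

>>> arm_command(motion=[[[0.2,0,0],0],[[0.5,0.1,0],0],[[0.5,0.1,0],0],[[0.5,0.1,0],0],[[0.5,0.1,0],0]])

```text
clock: 8.47
tcp_pos: [516.3, 56.0, 131.5]
ee_rot: [-0.067, 0.998, 0.0, -0.0]
wrist_force: [-0.5, 0.7, -0.6]
gripper_width: 15.6
grip_force: 45.0
```

>>> arm_command(motion=[[[0.2,0,0],0],[[0.5,0.1,0],0],[[0.5,0.1,0],0],[[0.5,0.1,0],0],[[0.5,0.1,0],0]])

```text
clock: 8.88
tcp_pos: [516.8, 56.1, 131.5]
ee_rot: [-0.067, 0.998, 0.0, -0.0]
wrist_force: [-0.2, -0.4, -1.6]
gripper_width: 15.4
grip_force: 45.0
```

>>> arm_command(motion=[[[0.2,0,0],0],[[0.5,0.1,0],0],[[0.5,0.1,0],0],[[0.5,0.1,0],0],[[0.5,0.1,0],0]])

```text
clock: 9.3
tcp_pos: [517.3, 56.2, 131.5]
ee_rot: [-0.067, 0.998, 0.0, 0.0]
wrist_force: [0.1, 0.3, -1.1]
gripper_width: 15.6
grip_force: 45.0
```

```bash
python3 st.py
```

```text
[517.33  56.23 131.47] F [ 0.07  0.29 -1.07] Fu 0.1 T [ 0.058  0.023 -0.011] tip_r 23.96 lat 0.04 9.3 15.649369334448732
```

>>> arm_command(motion=[[[0.2,0,0],0],[[0.5,0.1,0],0],[[0.5,0.1,0],0],[[0.5,0.1,0],0],[[0.5,0.1,0],0]])

```text
clock: 9.72
tcp_pos: [517.8, 56.3, 131.5]
ee_rot: [-0.067, 0.998, 0.0, -0.0]
wrist_force: [0.6, 0.6, -0.6]
gripper_width: 16.0
grip_force: 45.0
```

>>> arm_command(motion=[[[0.2,0,0],0],[[0.5,0.1,0],0],[[0.5,0.1,0],0],[[0.5,0.1,0],0],[[0.5,0.1,0],0]])

```text
clock: 10.13
tcp_pos: [518.3, 56.4, 131.5]
ee_rot: [-0.067, 0.998, 0.0, -0.0]
wrist_force: [0.7, 0.8, -0.3]
gripper_width: 15.7
grip_force: 45.0
```

```bash
python3 st.py
```

```text
[518.34  56.42 131.47] F [ 0.73  0.76 -0.34] Fu 0.83 T [ 0.024  0.005 -0.079] tip_r 22.93 lat 0.1 10.1333 15.675138505225227
```

>>> arm_command(motion=[[[0.2,0,0],0],[[0.5,0.1,0],0],[[0.5,0.1,0],0],[[0.5,0.1,0],0],[[0.5,0.1,0],0]])

```text
clock: 10.55
tcp_pos: [518.8, 56.5, 131.5]
ee_rot: [-0.067, 0.998, 0.0, -0.0]
wrist_force: [0.1, -0.2, -0.8]
gripper_width: 16.1
grip_force: 45.0
```

>>> arm_command(motion=[[[0.2,0,0],0],[[0.5,0.1,0],0],[[0.5,0.1,0],0],[[0.5,0.1,0],0],[[0.5,0.1,0],0]])

```text
clock: 10.97
tcp_pos: [519.3, 56.6, 131.5]
ee_rot: [-0.067, 0.998, 0.0, -0.0]
wrist_force: [0.4, -0.5, -0.9]
gripper_width: 15.9
grip_force: 45.0
```

```bash
python3 st.py
```

```text
[519.26  56.59 131.45] F [ 0.43 -0.49 -0.91] Fu 0.36 T [ 0.036  0.047 -0.024] tip_r 22.0 lat 0.15 10.9667 15.90437241087745
```

>>> arm_command(motion=[[[0.2,0,0],0],[[0.5,0.1,0],0],[[0.5,0.1,0],0],[[0.5,0.1,0],0],[[0.5,0.1,0],0]])

```text
clock: 11.38
tcp_pos: [519.4, 56.7, 131.4]
ee_rot: [-0.067, 0.998, 0.0, -0.001]
wrist_force: [-2.2, -0.9, 0.6]
gripper_width: 15.8
grip_force: 45.0
```

>>> arm_command(motion=[[[0.2,0,0],0],[[0.5,0,0],0],[[0.5,0,0],0],[[0.5,0,0],0],[[0.5,0,0],0]])

```text
clock: 11.8
tcp_pos: [519.6, 56.7, 131.3]
ee_rot: [-0.067, 0.998, 0.0, -0.001]
wrist_force: [-5.2, -1.3, 1.7]
gripper_width: 15.5
grip_force: 45.0
```

```bash
python3 st.py
```

```text
[519.63  56.66 131.33] F [-5.22 -1.27  1.71] Fu -5.34 T [-0.105  1.074  0.002] tip_r 21.62 lat 0.16 11.8 15.54359662268831
```

The toe bears on the key with about 5.5 N, so I'll hold it there.

>>> arm_command(motion=[[[0,0,0],0],[[0,0,0],0],[[0,0,0],0],[[0,0,0],0],[[0,0,0],0]])

```text
clock: 12.22
tcp_pos: [519.7, 56.7, 131.3]
ee_rot: [-0.067, 0.998, 0.0, -0.001]
wrist_force: [-4.9, 0.6, 2.2]
gripper_width: 15.9
grip_force: 45.0
```

>>> arm_command(motion=[[[0,0,0],0],[[0,0,0],0],[[0,0,0],0],[[0,0,0],0],[[0,0,0],0]])

```text
clock: 12.63
tcp_pos: [519.7, 56.7, 131.3]
ee_rot: [-0.067, 0.998, 0.0, -0.001]
wrist_force: [-5.2, -0.4, 2.2]
gripper_width: 15.7
grip_force: 45.0
```

```bash
python3 st.py
```

```text
[519.69  56.67 131.31] F [-5.18 -0.42  2.18] Fu -5.19 T [-0.166  1.336  0.003] tip_r 21.56 lat 0.17 12.6333 15.746122649909909
```

>>> arm_command(motion=[[[-0.7,-0.1,0],0],[[-1.4,-0.2,0],0],[[-2.3,-0.3,0],0],[[-2.3,-0.3,0],0],[[-2.3,-0.3,0],0]])

```text
clock: 13.05
tcp_pos: [519.0, 56.5, 131.7]
ee_rot: [-0.067, 0.998, 0.0, 0.001]
wrist_force: [-0.5, 0.5, -1.5]
gripper_width: 16.0
grip_force: 45.0
```

>>> arm_command(motion=[[[0,0,0.5],0],[[0,0,1],0],[[0,0,1.5],0],[[0,0,2],0],[[0,0,2.5],0]])

```text
clock: 13.47
tcp_pos: [518.3, 56.4, 134.1]
ee_rot: [-0.067, 0.998, 0.0, 0.0]
wrist_force: [-0.8, -0.7, -3.1]
gripper_width: 16.1
grip_force: 45.0
```

>>> arm_command(motion=[[[0,0,0.5],0],[[0,0,1],0],[[0,0,1.5],0],[[0,0,1.5],0],[[0,0,1.5],0]])

```text
clock: 13.88
tcp_pos: [518.1, 56.4, 135.0]
ee_rot: [-0.067, 0.998, 0.0, -0.0]
wrist_force: [2.0, 0.4, -8.3]
gripper_width: 16.0
grip_force: 45.0
```

```bash
python3 st.py
```

```text
[518.12  56.41 134.99] F [ 2.05  0.42 -8.31] Fu 2.08 T [ 0.016 -0.422  0.019] tip_r 23.15 lat 0.12 13.8833 16.02422680472193
```

>>> arm_command(motion=[[[0,0,0.4],0],[[0,0,0.8],0],[[0,0,1.2],0],[[0,0,1.5],0],[[0,0,1.5],0]])

```text
clock: 14.3
tcp_pos: [518.1, 56.4, 137.2]
ee_rot: [-0.067, 0.998, -0.0, -0.0]
wrist_force: [2.0, -0.1, -7.4]
gripper_width: 15.8
grip_force: 45.0
```

>>> arm_command(motion=[[[0,0,0.4],0],[[0,0,0.8],0],[[0,0,1.2],0],[[0,0,1.5],0],[[0,0,1.5],0]])

```text
clock: 14.72
tcp_pos: [518.1, 56.5, 139.3]
ee_rot: [-0.067, 0.998, 0.0, 0.0]
wrist_force: [0.6, 0.3, -0.7]
gripper_width: 15.7
grip_force: 45.0
```

```bash
python3 st.py
```

```text
[518.09  56.48 139.35] F [ 0.57  0.32 -0.73] Fu 0.61 T [ 0.039 -0.007 -0.073] tip_r 23.17 lat 0.19 14.7167 15.731440698581556
```

```bash
python3 - <<'E'
from h import *
c=cam('side');t=cam('top')
a=cv2.resize(c['color'][195:245,310:365],(440,400),interpolation=cv2.INTER_CUBIC)
b=cv2.resize(t['color'][185:235,315:365],(360,400),interpolation=cv2.INTER_CUBIC)
cv2.imwrite('pics/s3.png',np.hstack([a,b])[:,:,::-1])
u=np.array([.991,.13,0]);h=np.array([554,61,0])
for z in(42.5,52):print('lug',(np.array(proj(c,h-26.5*u+[0,0,z]))-[310,195])*8)
E
```

```text
lug [252.37744199 264.221514  ]
lug [253.28522782 240.3322163 ]
```

View pics/s3.png

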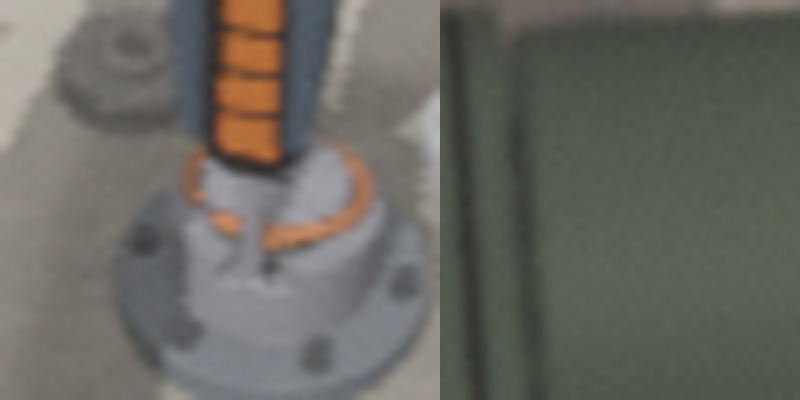

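The side view shows the wire at the lug at y≈240, which matches the raised height (lug predicted at 240 raised, 264 seated). I'll probe upward a little to confirm both catches are cleared.

>>> arm_command(motion=[[[0,0,0.5],0],[[0,0,1],0],[[0,0,1.5],0],[[0,0,2],0],[[0,0,2],0]])

```text
clock: 15.23
tcp_pos: [518.1, 56.4, 140.6]
ee_rot: [-0.067, 0.998, 0.0, 0.0]
wrist_force: [0.4, -0.0, -1.7]
gripper_width: 16.0
grip_force: 45.0
```

>>> arm_command(motion=[[[0,0,0.5],0],[[0,0,1],0],[[0,0,1.5],0],[[0,0,1.5],0],[[0,0,1.5],0]])

```text
clock: 15.65
tcp_pos: [518.0, 56.4, 142.0]
ee_rot: [-0.067, 0.998, 0.0, -0.0]
wrist_force: [1.2, 0.2, -0.8]
gripper_width: 15.8
grip_force: 45.0
```

```bash
python3 st.py
```

```text
[518.02  56.42 141.98] F [ 1.23  0.25 -0.83] Fu 1.25 T [ 0.034 -0.008  0.   ] tip_r 23.25 lat 0.14 15.65 15.774099365392255
```

>>> arm_command(motion=[[[0,0,0.5],0],[[0,0,1],0],[[0,0,1],0],[[0,0,1],0],[[0,0,1],0]])

```text
clock: 16.07
tcp_pos: [518.0, 56.4, 143.0]
ee_rot: [-0.067, 0.998, 0.0, 0.0]
wrist_force: [0.6, 0.6, -1.0]
gripper_width: 16.0
grip_force: 45.0
```

>>> arm_command(motion=[[[0,0,-1],0],[[0,0,-2],0],[[0,0,-3],0],[[0,0,-4],0],[[0,0,-4],0]])

```text
clock: 16.48
tcp_pos: [517.9, 56.4, 138.7]
ee_rot: [-0.067, 0.998, 0.0, -0.0]
wrist_force: [0.1, 0.3, -1.3]
gripper_width: 15.9
grip_force: 45.0
```

>>> arm_command(motion=[[[0,0,0],0],[[-1,-0.1,0],0],[[-2,-0.3,0],0],[[-3,-0.4,0],0],[[-4,-0.5,0],0]])

```text
clock: 16.9
tcp_pos: [513.9, 55.9, 139.0]
ee_rot: [-0.067, 0.998, 0.0, -0.0]
wrist_force: [0.1, -0.1, -1.1]
gripper_width: 15.7
grip_force: 45.0
```

```bash
python3 st.py
```

```text
[513.9   55.9  139.01] F [ 0.12 -0.1  -1.06] Fu 0.1 T [0.062 0.008 0.049] tip_r 27.4 lat 0.16 16.9 15.688194826384384
```

Now I'll withdraw fully and check the ring.

>>> arm_command(motion=[[[-4,-0.5,0],0],[[-9,-1.2,0],0],[[-15,-2,0],0],[[-21,-2.8,0],0],[[-26,-3.4,0],0]])

```text
clock: 17.32
tcp_pos: [487.0, 52.4, 139.0]
ee_rot: [-0.067, 0.998, 0.0, -0.0]
wrist_force: [-0.7, 0.6, -2.0]
gripper_width: 15.8
grip_force: 45.0
```

>>> arm_command(motion=[[[-2,0,8],0],[[-2,0,18],0],[[-2,0,28],0],[[-2,0,33],0],[[-2,0,35],0]])

```text
clock: 17.73
tcp_pos: [487.2, 52.6, 175.8]
ee_rot: [-0.067, 0.998, 0.0, 0.002]
wrist_force: [0.3, 0.6, -2.0]
gripper_width: 15.8
grip_force: 45.0
```

```bash
python3 - <<'E'
from h import *
c=cam('side')
cv2.imwrite('pics/s4.png',cv2.resize(c['color'][195:255,300:370],None,fx=9,fy=9,interpolation=cv2.INTER_CUBIC)[:,:,::-1])
u=np.array([.991,.13,0]);h=np.array([554,61,0])
for z in(42.5,52):print('lug',(np.array(proj(c,h-26.5*u+[0,0,z]))-[300,195])*9)
a=np.radians(7.5+136+20)
for z in(42.5,50):print('end',(np.array(proj(c,h+24.5*np.array([np.cos(a-.61),np.sin(a-.61),0])+[0,0,z]))-[300,195])*9)
E
python3 st.py
```

```text
lug [373.92462224 297.24920325]
lug [374.94588129 270.37374334]
end [302.59686433 243.69635401]
end [302.97198256 222.53490425]
[486.99  52.63 175.44] F [-0.53  0.33 -0.58] Fu -0.48 T [ 0.053 -0.068 -0.014] tip_r 54.49 lat 0.41 17.7833 15.387680453525606
```

View pics/s4.png

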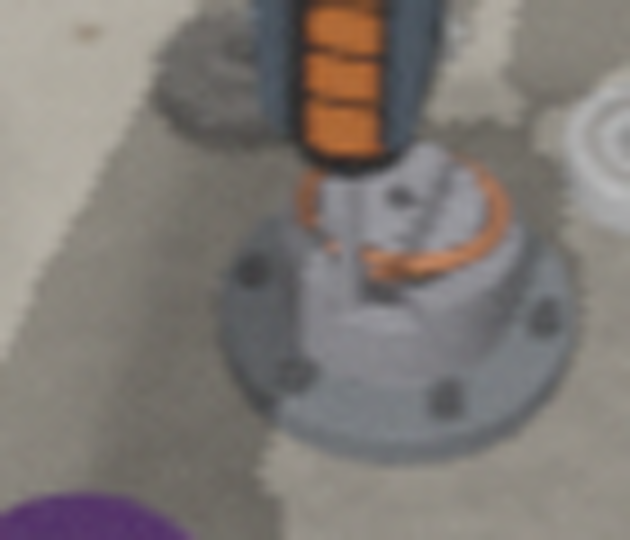

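The ring is up: the lug is at zoom (390,268), against 270 expected raised, and the other end is raised near (335,245). I'll take the pick back over the stand.

>>> arm_command(motion=[[[5,35,0],-0.1],[[11,75,0],-0.22],[[17,113,0],-0.34],[[23,150,0],-0.45],[[28,185,0],-0.553]])

```text
clock: 18.2
tcp_pos: [514.2, 239.6, 173.7]
ee_rot: [0.211, 0.978, 0.0, -0.0]
wrist_force: [0.5, -0.5, -0.2]
gripper_width: 15.7
grip_force: 45.0
```

>>> arm_command(motion=[[[1,12,0],0],[[1,15,0],0],[[1,15,0],0],[[1,15,0],0],[[1,15,0],0]])

```text
clock: 18.62
tcp_pos: [514.8, 250.9, 173.9]
ee_rot: [0.208, 0.978, -0.0, -0.0]
wrist_force: [0.1, -0.7, -1.1]
gripper_width: 15.9
grip_force: 45.0
```

```bash
python3 - <<'E'
from h import *
c=cam('side');s=read_state();t=s['tcp_pos'];print(t,s['ee_rot'],s['clock'])
u=np.array([np.cos(-.422),np.sin(-.422),0])
x0,y0=215,150
for n,p in(('tip',t-[0,0,94.5]+13*u),('org',t-[0,0,96]),('collar low',t-[0,0,41]),('handle bottom',t-[0,0,38]),('handle top',t+[0,0,24])):print(n,((np.array(proj(c,p))-[x0,y0])*7).round())
cv2.imwrite('pics/s5.png',cv2.resize(c['color'][y0:y0+80,x0:x0+90],None,fx=7,fy=7,interpolation=cv2.INTER_CUBIC)[:,:,::-1])
E
```

```text
[514.88995222 250.92597773 174.04549781] [ 2.08520983e-01  9.78017847e-01 -2.75226308e-04 -1.18233566e-04] 18.6667
tip [340. 320.]
org [309. 342.]
collar low [288. 211.]
handle bottom [287. 203.]
handle top [261.  39.]
```

View pics/s5.png

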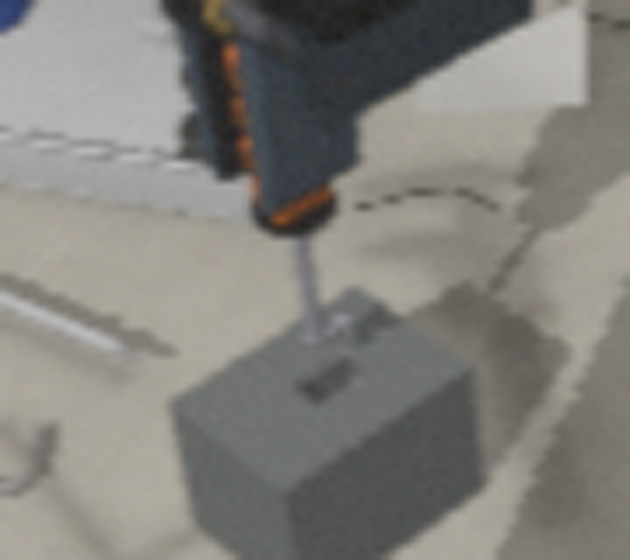

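The picture shows the toe at zoom (313–348, 318–338), within about 1 mm of prediction, above the slot at (328,380). I'll correct by (+1, +1.4) and lower slowly.

>>> arm_command(motion=[[[1,1.4,0],0],[[1,1.4,-5],0],[[1,1.4,-10],0],[[1,1.4,-14],0],[[1,1.4,-16],0]])

```text
clock: 19.08
tcp_pos: [515.5, 253.5, 156.9]
ee_rot: [0.208, 0.978, -0.0, -0.001]
wrist_force: [-0.1, -0.5, -0.8]
gripper_width: 15.8
grip_force: 45.0
```

>>> arm_command(motion=[[[0,0,-2],0],[[0,0,-4],0],[[0,0,-6],0],[[0,0,-8],0],[[0,0,-10],0]])

```text
clock: 19.5
tcp_pos: [516.1, 254.0, 147.9]
ee_rot: [0.208, 0.978, 0.0, 0.0]
wrist_force: [0.7, -0.7, -0.3]
gripper_width: 15.5
grip_force: 45.0
```

>>> arm_command(motion=[[[0,0,-3],0],[[0,0,-6],0],[[0,0,-9],0],[[0,0,-12],0],[[0,0,-15],0]])

```text
clock: 19.92
tcp_pos: [516.0, 253.9, 132.6]
ee_rot: [0.208, 0.978, -0.0, -0.0]
wrist_force: [0.2, -0.5, -1.4]
gripper_width: 15.9
grip_force: 45.0
```

```bash
python3 st.py
```

```text
[515.98 253.92 132.63] F [ 0.17 -0.46 -1.41] Fu 0.11 T [-0.013 -0.004 -0.034] tip_r -0.4 lat 196.12 19.9167 15.899413125505726
```

>>> arm_command(motion=[[[0,-0.8,-4],0],[[0,-1.5,-8],0],[[0,-1.5,-13],0],[[0,-1.5,-18],0],[[0,-1.5,-23],0]])

```text
clock: 20.33
tcp_pos: [516.0, 252.4, 109.4]
ee_rot: [0.208, 0.978, 0.0, -0.0]
wrist_force: [0.0, -1.4, -1.3]
gripper_width: 15.8
grip_force: 45.0
```

>>> arm_command(motion=[[[0,0,-3],0],[[0,0,-6],0],[[0,0,-8],0],[[0,0,-9],0],[[0,0,-9.5],0]])

```text
clock: 20.75
tcp_pos: [516.0, 252.4, 100.4]
ee_rot: [0.208, 0.978, 0.0, -0.0]
wrist_force: [-0.4, 0.2, -0.3]
gripper_width: 15.8
grip_force: 45.0
```

```bash
python3 st.py
```

```text
[516.04 252.44 100.36] F [-0.42  0.24 -0.33] Fu -0.39 T [ 0.007 -0.039 -0.038] tip_r -0.27 lat 194.65 20.75 15.849392145959747
```

>>> arm_command(motion=[[[0,0,-0.5],0],[[0,0,-1],0],[[0,0,-1.3],0],[[0,0,-1.3],0],[[0,0,-1.3],0]])

```text
clock: 21.17
tcp_pos: [516.1, 252.5, 99.3]
ee_rot: [0.208, 0.978, 0.0, 0.0]
wrist_force: [-0.5, -0.4, 0.3]
gripper_width: 15.9
grip_force: 45.0
```

>>> arm_command(motion=[[[0,0,0],0],[[0,0,0],0],[[0,0,0],0],[[0,0,0],0],[[0,0,0],0]], grip=0.8)

```text
clock: 21.58
tcp_pos: [516.1, 252.4, 99.2]
ee_rot: [0.208, 0.978, 0.0, 0.0]
wrist_force: [0.2, -0.2, -0.0]
gripper_width: 46.1
grip_force: 0.0
```

>>> arm_command(motion=[[[0,0,0],0],[[0,0,0],0],[[0,0,0],0],[[0,0,0],0],[[0,0,0],0]])

```text
clock: 22.0
tcp_pos: [516.0, 252.4, 99.2]
ee_rot: [0.208, 0.978, 0.0, 0.0]
wrist_force: [-0.1, -0.1, -0.1]
gripper_width: 72.9
grip_force: 0.0
```

>>> arm_command(motion=[[[0,0,10],0],[[0,0,30],0],[[0,0,60],0],[[0,0,90],0],[[0,0,120],0]])

```text
clock: 22.42
tcp_pos: [515.8, 252.3, 221.2]
ee_rot: [0.208, 0.978, 0.0, 0.0]
wrist_force: [0.6, -0.1, -0.1]
gripper_width: 72.9
grip_force: 0.0
```

>>> arm_command(motion=[[[-25,25,10],0],[[-50,50,20],0],[[-75,75,20],0],[[-100,100,20],0],[[-125,125,20],0]])

```text
clock: 22.83
tcp_pos: [389.9, 378.3, 240.5]
ee_rot: [0.208, 0.978, 0.001, 0.001]
wrist_force: [0.3, 0.6, 0.1]
gripper_width: 73.1
grip_force: 0.0
```

```bash
python3 - <<'E'
from h import *
t=cam('top');c=cam('side')
a=cv2.resize(t['color'][170:250,215:365],(800,426),interpolation=cv2.INTER_CUBIC)
b=cv2.resize(c['color'][165:245,225:385],(346,173),interpolation=cv2.INTER_CUBIC)
b=cv2.copyMakeBorder(b,0,0,0,454,cv2.BORDER_CONSTANT)
b[:, 400:400+260]=cv2.resize(c['color'][205:245,310:370],(260,173),interpolation=cv2.INTER_CUBIC)
cv2.imwrite('pics/f.png',np.vstack([a,b])[:,:,::-1])
E
python3 st.py
```

```text
[387.84 380.25 240.21] F [ 1.37 -0.65  0.89] Fu 1.28 T [-0.03  -0.018 -0.015] tip_r 110.17 lat 337.98 22.9333 73.1316819828403
```

View pics/f.png

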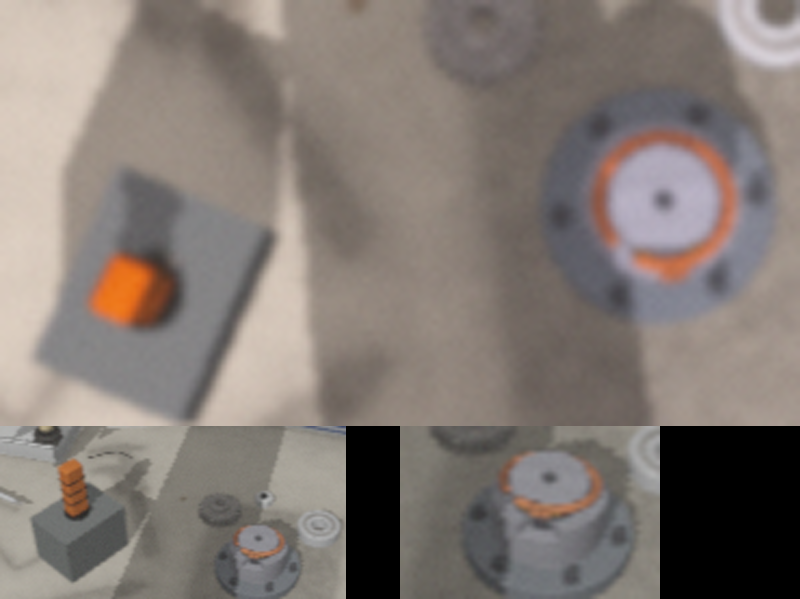

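The pick stands upright in the stand (top crop handle at about (130,290)). The ring covers both brass catches and sits raised on the lug side (top crop lug at about (672,268)), and the gear, bearing and nut are where they were. Handing in.

>>> arm_command(motion=[[[0,0,0],0],[[0,0,0],0],[[0,0,0],0],[[0,0,0],0],[[0,0,0],0]])

```text
clock: 23.35
tcp_pos: [391.8, 376.6, 239.1]
ee_rot: [0.209, 0.978, -0.0, 0.0]
wrist_force: [1.4, -0.4, 0.3]
gripper_width: 73.0
grip_force: 0.0
```

```bash
python3 -c "
from station import *
print(finish_job())"
```

```text
the job is handed in; nothing more can be done
None
```

I handed the job in at about 23 s; no verdict came back, but the last images show the ring up on both catches and the pick upright in its stand, after I held the toe on the key at about 5 N for 0.8 s.

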